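# Cover the bearing tin and take off its outer lid

### The arm

A 6-joint arm with a two-finger parallel gripper is mounted at the origin on the work surface. World frame = base frame: x ahead of the robot, y to its left, z up, the work surface at z = 0. Lengths are in m, angles in rad, forces in N, time in s.
With the tool pointing down it reaches from about 0.4 to 0.825 m from the base axis. Payload 7 kg.
Tool frame: the origin (TCP) lies on the centre line of the jaws, within the pads' length; the fingertips stand 22 mm ahead of it and the grasp point (between the pads) lies 3 mm ahead of it (arm.tcp_to_tips is the distance from the TCP to the fingertips, in m); z points along the fingers, y is the line along which they close (so a half turn about z gives the same grasp; the last joint's range is limited). The gripper opens to 88 mm and grips with 3 to 60 N. Pads are 19 mm wide; open, the fingers measure 130 mm over their backs; the gripper's body (78 mm by 193 mm) begins 47 mm behind the grasp point.
Start: joints at [1.625, 0.359, 0.012, 0, -1.224, -0.288], TCP at [0.156, 0.657, 0.209] pointing down, gripper open.
Joint ranges: [-3.07, 3.07], [-1.43, 2.12], [-1.02, 1.25], [-3.03, 1.67], [-3.05, -0], [-3.03, 3.03]. Speed limits (rad/s): [2.39, 2.39, 3.01, 3.14, 3.14, 3.14].

### API

Orientations are given as [roll, pitch, yaw] about the fixed x, y, z axes, in that order (R = Rz(yaw) Ry(pitch) Rx(roll)).
In Python, from station import arm gives the robot as it stands.
- The arm moves only by the tool jog_arm, never from a script. Its argument "targets" is a list of rows, each an object of numbers: "dx", "dy", "dz": the shift along the tool's x, y, z in mm; "rx", "ry", "rz": the turn, a rotation vector about the tool's x, y, z in rad; "gripper": the closure, from 0 (fully open) to 1 (shut). In form: [{"dx": .., "dy": .., "dz": .., "rx": .., "ry": .., "rz": .., "gripper": ..}, ...]. A call has exactly 8 rows; each row is the pose to reach, as a shift and turn from the pose commanded when the call began, along the tool's axes at that moment; what a row does not reach only later rows make up. A row lasts 1/12 s, in which the tool goes at most 41.7 mm and 7.16 degrees, less where a joint would pass 70% of its speed; a pose out of reach is approached as far as the arm can. A call with a gripper value outside its range is refused whole. The fingers move at their own pace and stop on an object; "force" is the grip in N (left out, the last holds). Time passes only in rows, so rows that repeat a pose let the fingers close, or fill a call up. It gives the time, the measured TCP pose, the force, the opening and the grip force at its end, in the units of the state.
- arm.get_state(): the state, without advancing time (a new reading comes with each control period).
- arm.grab_frame(name): name is "scene" or "top" or "wrist"; returns a dict with "frame" (480x640x3 uint8, red, green, blue), "z_map" (480x640 float32, m along the optical axis (not along the pixel's ray), 0 where there is no reading), "fx", "fy", "cx", "cy" (pixels), "view" (4x4, takes a point from world to camera coordinates). Camera axes: x right, y down, z forward; pixel columns grow to the right and rows downward; lengths in m; the calibration is good to about 2 mm. A picture is of the moment at which its call begins.
- arm.job_done(): hands the job in; it is judged then, once.
The state is a dict: "t": time; "q": joint angles; "qd": joint speeds; "joint_efforts": joint torques, N m; "eef_pos": TCP position; "ee_rot": TCP orientation; "force": force on the tool from outside, world axes, zero at the start; "moment": the same for the moment, N m; "width": finger opening in m; "gripper_force": force on a finger pad.
Only numpy, scipy, OpenCV 4.12 (cv2) and the standard library are available. Lean on these libraries where they do the work, as an engineer would, in place of code of your own. Each camera call takes 0.05 s, during which the arm holds its last target. There are 200 camera calls.

### The job

Pick up the nested pair of lids together by the inner lid's thin knob and lower it, without dropping it, onto the open tin of bearing balls, so that the inner lid sits fully home in the tin. Then take the outer lid alone by its collar and lift it off, leaving the inner lid seated and undisturbed, and finish still holding the outer lid in the gripper, level and still, with its whole rim higher than the top of the inner lid's knob, for the mechanic to take away. Leave the tin and the other things on the counter where they stand.

Things in the scene. Friction and masses are not known exactly. Their poses are not given: they have to be found in the camera images.
- tin: Open round steel tin standing loose on the counter, upright, about 0.8 kg, with steel balls on its floor. Outer diameter 100, height 60, wall 3, inner diameter 94 mm. Origin: centre of its underside; z up.
- inner_lid: Round aluminium inner lid, 0.13 kg. Origin: centre of its underside, z up. Plug, 74 mm wide at the bottom, 86 from 5 to 8 mm up; flange 104 wide, 8 to 12 mm up; plain upright rod (knob) 14 wide, 12 to 71 mm up. Starts upright on the counter under the outer lid. Home on the tin, the flange lies on the rim, origin 52 mm above the tin's, 4 mm radial play.
- outer_lid: Round aluminium outer lid, 0.15 kg, 120 mm wide, resting loosely on the inner flange, so the rod carries both. Origin: centre of its lower rim, z up, 2 mm above the inner lid's origin when nested. Skirt (inside 112) 0 to 10 mm up; flat top to 14; round collar, outside 36, hole 26, from 14 to 39 mm up. The inner rod passes freely through it.
- knob_top (a point): Centre of the top end of the inner lid's rod, 71 mm above the inner lid's origin; nested, it stands 30 mm above the collar.
- collar_top (a point): Centre of the top of the outer lid's collar, 39 mm above the outer lid's origin. Gripping the collar's outside, with the rod standing up between the fingers, lifts the outer lid alone.
- pedal_wrench: Bystander: long steel pedal wrench, 260 mm, lying on the counter at the far side. Leave alone.
- tray: Bystander: open yellow plastic tool tray 200 x 130 x 35 mm with a few dark nuts in it, to the left. Origin: centre of its underside. Leave alone.
- rear_light: Bystander: orange rear light 30 x 36 x 50 mm standing at the far side. Origin: its underside. Leave alone.
- bell: Bystander: chrome bicycle bell, diameter 54, height 36 mm, standing between the tin and the lids. Origin: centre of its underside. Leave alone.

How it is judged:
By the outcome, as a careful person would: the job done as asked, in the order asked, and still so for the second after the job is handed in, while the arm keeps its last pose, push and grip.
It also fails if it takes over 48 s, if anything falls off the work surface, if the arm or the gripper's body presses on something with over 40 N, if the wrist force passes 120 N, or if a joint passes its speed limit or range.

## Working session

There is one attempt and no reset: what is moved stays moved. The work goes in short steps, Python scripts to look and compute and a tool call to move; the robot and the scene stay as the last step left them, time stands still between calls to the robot, and variables do not carry over. Pictures are saved under pics/ and viewed, at most 10 in all, crops included, and the job is handed in when it is done.

Besides the shell and the picture viewer there is one more tool, called after "Request:" by a JSON object that holds its "op" and its "data", one argument or row to a line. jog_arm: Moves the arm, as the interface text tells. Its arguments: {"type":"object","properties":{"targets":{"type":"array","items":{"type":"object","properties":{"dx":{"type":"number"},"dy":{"type":"number"},"dz":{"type":"number"},"rx":{"type":"number"},"ry":{"type":"number"},"rz":{"type":"number"},"gripper":{"type":"number"}}}},"force":{"type":"number"}},"required":["targets"]}

```bash
ls; mkdir -p pics
cat > h.py <<'E'
import numpy as np, cv2
from station import arm
def grab(n,save=None):
    f=arm.grab_frame(n)
    if save: cv2.imwrite('pics/'+save,f['frame'][:,:,::-1])
    return f
def ray(f,u,v,z):
    V=np.linalg.inv(f['view']); d=V[:3,:3]@np.array([(u-f['cx'])/f['fx'],(v-f['cy'])/f['fy'],1]); o=V[:3,3]
    return o+d*(z-o[2])/d[2]
def cloud(f):
    v,u=np.mgrid[:480,:640]; Z=f['z_map']; V=np.linalg.inv(f['view'])
    P=np.stack([(u-f['cx'])/f['fx']*Z,(v-f['cy'])/f['fy']*Z,Z],-1)@V[:3,:3].T+V[:3,3]
    P[Z==0]=np.nan
    return P
E
python3 - <<'E'
from h import *
f=grab('top','top.png'); g=grab('scene','scene.png')
cv2.imwrite('pics/both.png',cv2.resize(np.vstack([f['frame'],g['frame']])[:,:,::-1],(400,600)))
print(arm.get_state(), f['view'],f['fx'],g['view'])
P=cloud(f)
for lo,hi in [(.068,.08),(.055,.063),(.037,.045),(.012,.019),(.03,.037)]:
    m=((P[...,2]>lo)&(P[...,2]<hi)).astype(np.uint8)
    n,l,s,c=cv2.connectedComponentsWithStats(m)
    for i in range(1,n):
        if s[i,4]>25: q=P[l==i]; print(lo,s[i],q.min(0).round(3),q.max(0).round(3))
E
```

```text
pics
{'t': 0.1, 'q': array([ 1.62509467e+00,  3.59306199e-01,  1.11310185e-02, -3.29673214e-04,
       -1.22411008e+00, -2.88082417e-01]), 'qd': array([ 0.00034583, -0.00307393,  0.0038788 ,  0.00237122, -0.00054571,
        0.00032715]), 'joint_efforts': array([-8.47602823e-04, -5.84162271e+01,  2.93751812e+01,  7.01550320e+00,
        1.01984519e-02, -4.22915753e-05]), 'eef_pos': array([0.15629692, 0.65615953, 0.20850999]), 'ee_rot': array([ 3.14007702e+00, -1.25910413e-04, -2.33896224e-01]), 'force': array([-0.02107887, -0.27085392,  0.30921673]), 'moment': array([ 0.02615199, -0.03594345, -0.02978552]), 'gripper_force': 0.0, 'width': 0.08749486134975491} [[-0.02180381 -0.99975494  0.00382899  0.15718492]
 [-0.99367037  0.02124864 -0.1103073   0.59726366]
 [ 0.11019891 -0.00620988 -0.99389015  0.88490653]
 [ 0.          0.          0.          1.        ]] 456.3477918692387 [[ 0.97274613 -0.23168999 -0.00920368 -0.53546846]
 [-0.20952273 -0.86128876 -0.46290593  0.29166236]
 [ 0.09932364  0.45221834 -0.88635963  0.98962404]
 [ 0.          0.          0.          1.        ]]
0.068 [525 276   8   7  41] [ 0.503 -0.246  0.068] [ 0.514 -0.232  0.074]
0.055 [273 244  52  51 246] [0.489 0.152 0.055] [0.586 0.251 0.063]
0.037 [313 184  15   6  26] [0.698 0.142 0.037] [0.708 0.17  0.045]
0.037 [514 270  17  18 111] [ 0.493 -0.255  0.037] [ 0.527 -0.223  0.044]
0.012 [ 487  250   60   59 2347] [ 0.451 -0.299  0.012] [ 0.569 -0.18   0.019]
0.012 [383 255  16  25  63] [0.515 0.    0.012] [0.564 0.032 0.019]
0.012 [296 261  10  15  69] [0.527 0.19  0.012] [0.556 0.209 0.019]
0.012 [148 277   4  78 112] [0.376 0.5   0.012] [0.53  0.508 0.019]
0.03 [390 263  12   7  34] [ 0.534 -0.002  0.03 ] [0.546 0.02  0.037]
0.03 [143 264  70 107 820] [0.348 0.373 0.03 ] [0.553 0.512 0.037]
```

View pics/top.png

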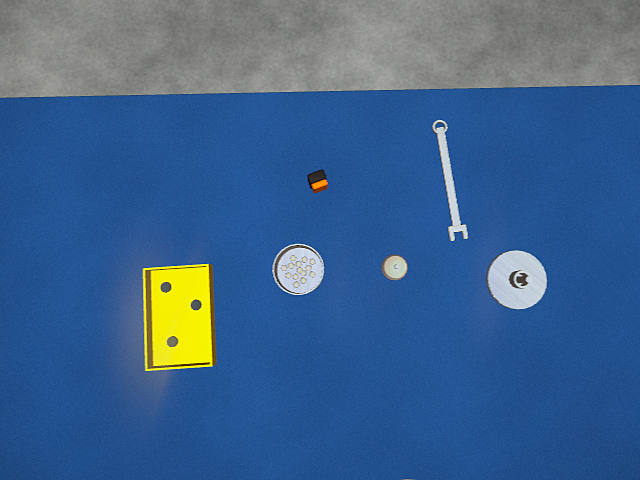

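View pics/scene.png

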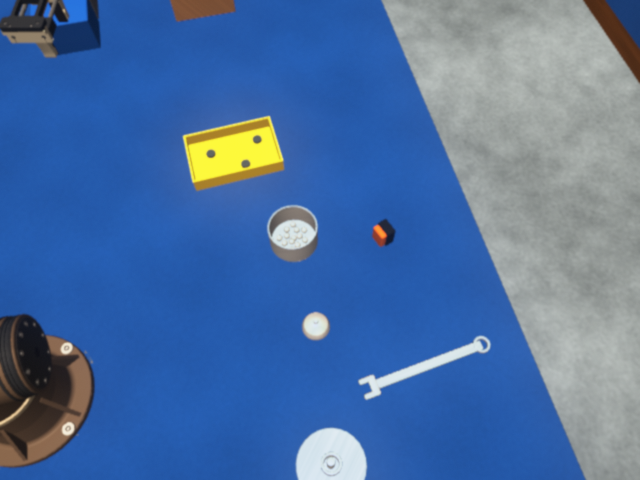

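The top view shows the tin at about (298,270), the bell at (395,267), the lids at (517,280) with the knob at their centre, the tray at left, the light at (318,181) and the wrench at (450,180). The scene view agrees. The depth map puts the knob at about (0.509,-0.239), top at 0.071 as expected, and the tin at about (0.5375,0.2015). I'll go above the lids by way of x≈0.5.

Request:
{"op": "jog_arm", "data": {
  "targets": [
    {"dx": 454,"dy": 382,"dz": 0,"rz": 1.0,"gripper": 0},
    {"dx": 454,"dy": 382,"dz": 0,"rz": 1.0,"gripper": 0},
    {"dx": 454,"dy": 382,"dz": 0,"rz": 1.0,"gripper": 0},
    {"dx": 454,"dy": 382,"dz": 0,"rz": 1.0,"gripper": 0},
    {"dx": 454,"dy": 382,"dz": 0,"rz": 1.0,"gripper": 0},
    {"dx": 454,"dy": 382,"dz": 0,"rz": 1.0,"gripper": 0},
    {"dx": 454,"dy": 382,"dz": 0,"rz": 1.0,"gripper": 0},
    {"dx": 454,"dy": 382,"dz": 0,"rz": 1.0,"gripper": 0}
  ]
}}

```text
invalid input at $.targets[0]: expected keys dx, dy, dz, rx, ry, rz, gripper
```

```bash
cat >> h.py <<'E'
from scipy.spatial.transform import Rotation as R
def go(x,y,z,yaw):
    "shift and turn in tool axes to a level pose at x,y,z,yaw"
    s=arm.get_state(); A=R.from_euler('xyz',s['ee_rot']); B=R.from_euler('xyz',[np.pi,0,yaw])
    print('t',s['t'],'pos',s['eef_pos'].round(4),'rpy',s['ee_rot'].round(3),'q',s['q'].round(2),'F',s['force'].round(1),'w',round(s['width'],4))
    print('mm',(A.inv().apply(np.array([x,y,z])-s['eef_pos'])*1000).round(1),'rot',(A.inv()*B).as_rotvec().round(4))
E
python3 -c "
from h import *
go(.509,-.05,.21,-1.8)"
```

```text
t 0.1 pos [0.1563 0.6562 0.2085] rpy [ 3.14  -0.    -0.234] q [ 1.63  0.36  0.01 -0.   -1.22 -0.29] F [-0.  -0.3  0.3] w 0.0875
mm [ 5.068e+02  6.052e+02 -5.000e-01] rot [ 1.1000e-03 -1.3000e-03  1.5661e+00]
```

Request:
{"op": "jog_arm", "data": {
  "targets": [
    {"dx": 454,"dy": 382,"dz": 0,"rx": 0,"ry": 0,"rz": 1.0,"gripper": 0},
    {"dx": 454,"dy": 382,"dz": 0,"rx": 0,"ry": 0,"rz": 1.0,"gripper": 0},
    {"dx": 454,"dy": 382,"dz": 0,"rx": 0,"ry": 0,"rz": 1.0,"gripper": 0},
    {"dx": 454,"dy": 382,"dz": 0,"rx": 0,"ry": 0,"rz": 1.0,"gripper": 0},
    {"dx": 454,"dy": 382,"dz": 0,"rx": 0,"ry": 0,"rz": 1.0,"gripper": 0},
    {"dx": 454,"dy": 382,"dz": 0,"rx": 0,"ry": 0,"rz": 1.0,"gripper": 0},
    {"dx": 454,"dy": 382,"dz": 0,"rx": 0,"ry": 0,"rz": 1.0,"gripper": 0},
    {"dx": 454,"dy": 382,"dz": 0,"rx": 0,"ry": 0,"rz": 1.0,"gripper": 0}
  ]
}}

```text
t: 0.77
eef_pos: [0.3554, 0.3868, 0.2093]
ee_rot: [3.141, -0.0, -1.24]
force: [0.8, 1.1, 0.3]
width: 0.0874
gripper_force: 0.0
```

```bash
python3 -c "
from h import *
go(.51,-.05,.21,-2.2)"
```

```text
t 0.7667 pos [0.3554 0.3868 0.2093] rpy [ 3.141 -0.    -1.24 ] q [ 1.2   0.11 -0.32 -0.   -1.14 -0.87] F [0.8 1.1 0.3] w 0.0874
mm [463.3  -4.2  -0.7] rot [ 2.000e-04 -1.000e-04  9.604e-01]
```

Request:
{"op": "jog_arm", "data": {
  "targets": [
    {"dx": 463,"dy": -4,"dz": 0,"rx": 0,"ry": 0,"rz": 0.96,"gripper": 0},
    {"dx": 463,"dy": -4,"dz": 0,"rx": 0,"ry": 0,"rz": 0.96,"gripper": 0},
    {"dx": 463,"dy": -4,"dz": 0,"rx": 0,"ry": 0,"rz": 0.96,"gripper": 0},
    {"dx": 463,"dy": -4,"dz": 0,"rx": 0,"ry": 0,"rz": 0.96,"gripper": 0},
    {"dx": 463,"dy": -4,"dz": 0,"rx": 0,"ry": 0,"rz": 0.96,"gripper": 0},
    {"dx": 463,"dy": -4,"dz": 0,"rx": 0,"ry": 0,"rz": 0.96,"gripper": 0},
    {"dx": 463,"dy": -4,"dz": 0,"rx": 0,"ry": 0,"rz": 0.96,"gripper": 0},
    {"dx": 463,"dy": -4,"dz": 0,"rx": 0,"ry": 0,"rz": 0.96,"gripper": 0}
  ]
}}

```text
t: 1.43
eef_pos: [0.4677, 0.0731, 0.2095]
ee_rot: [-3.142, 0.0, -2.2]
force: [2.1, 0.2, -0.1]
width: 0.0872
gripper_force: 0.0
```

```bash
python3 -c "
from h import *
go(.509,-.239,.21,-2.2)"
```

```text
t 1.4333 pos [0.4677 0.0731 0.2095] rpy [-3.142  0.    -2.2  ] q [ 0.57  0.02 -0.41 -0.   -1.14 -1.2 ] F [ 2.1  0.2 -0.1] w 0.0872
mm [ 228.  -217.1   -0.6] rot [-0.      0.0004 -0.0002]
```

Request:
{"op": "jog_arm", "data": {
  "targets": [
    {"dx": 228,"dy": -217,"dz": 0,"rx": 0,"ry": 0,"rz": 0,"gripper": 0},
    {"dx": 228,"dy": -217,"dz": 0,"rx": 0,"ry": 0,"rz": 0,"gripper": 0},
    {"dx": 228,"dy": -217,"dz": 0,"rx": 0,"ry": 0,"rz": 0,"gripper": 0},
    {"dx": 228,"dy": -217,"dz": 0,"rx": 0,"ry": 0,"rz": 0,"gripper": 0},
    {"dx": 228,"dy": -217,"dz": 0,"rx": 0,"ry": 0,"rz": 0,"gripper": 0},
    {"dx": 228,"dy": -217,"dz": 0,"rx": 0,"ry": 0,"rz": 0,"gripper": 0},
    {"dx": 228,"dy": -217,"dz": 0,"rx": 0,"ry": 0,"rz": 0,"gripper": 0},
    {"dx": 228,"dy": -217,"dz": 0,"rx": 0,"ry": 0,"rz": 0,"gripper": 0}
  ]
}}

```text
t: 2.1
eef_pos: [0.5106, -0.2402, 0.2088]
ee_rot: [3.141, -0.001, -2.196]
force: [1.6, 0.5, 0.8]
width: 0.0878
gripper_force: 0.0
```

Run:
```python
from h import *
w=grab('wrist','w1.png'); P=cloud(w)
print(np.linalg.inv(w['view'])[:3].round(3))
for lo,hi in [(.066,.078),(.036,.046),(.01,.02)]:
    m=((P[...,2]>lo)&(P[...,2]<hi)).astype(np.uint8)
    n,l,s,c=cv2.connectedComponentsWithStats(m)
    for i in range(1,n):
        if s[i,4]>60: q=P[l==i]; print(lo,s[i],q.min(0).round(4),q.max(0).round(4),((q.min(0)+q.max(0))/2).round(4))
go(.509,-.239,.21,-2.2)
```

```text
[[-0.811  0.556  0.18   0.46 ]
 [ 0.585  0.772  0.251 -0.309]
 [ 0.     0.309 -0.951  0.385]]
0.066 [316 203  16  17 220] [ 0.4998 -0.2457  0.066 ] [ 0.5132 -0.2323  0.0732] [ 0.5065 -0.239   0.0696]
0.036 [303 183  39  40 575] [ 0.4894 -0.2569  0.036 ] [ 0.5249 -0.2216  0.0439] [ 0.5072 -0.2393  0.0399]
0.01 [  260   134   125   122 10481] [ 0.4475 -0.2991  0.01  ] [ 0.5667 -0.1799  0.0199] [ 0.5071 -0.2395  0.015 ]
0.01 [309 190  27  20 176] [ 0.4976 -0.2474  0.0105] [ 0.5205 -0.2267  0.02  ] [ 0.509  -0.2371  0.0153]
0.01 [403 376  11  21 110] [ 0.5436 -0.0147  0.01  ] [0.5641 0.0069 0.02  ] [ 0.5538 -0.0039  0.015 ]
t 2.15 pos [ 0.511  -0.242   0.2084] rpy [ 3.141e+00 -2.000e-03 -2.197e+00] q [-0.1   0.18 -0.23  0.   -1.16 -0.53] F [ 2.6 -2.4  1.7] w 0.0878
mm [-1.3  3.4 -1.6] rot [ 0.0008 -0.0018  0.0034]
```

View pics/w1.png

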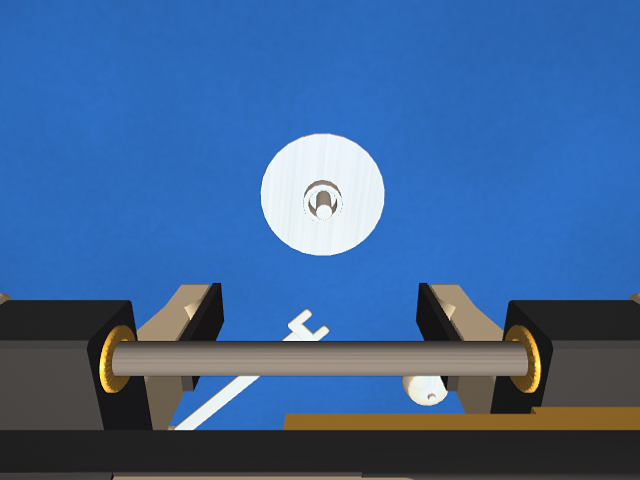

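The wrist view shows the lid disc centred at (322,195) and the knob top at (323,211), midway between the fingers at (200,320) and (440,320). That puts the knob at about (0.507,-0.239), which agrees with the top view. Descending.

Request:
{"op": "jog_arm", "data": {
  "targets": [
    {"dx": 0,"dy": 2,"dz": 30,"rx": 0,"ry": 0,"rz": 0,"gripper": 0},
    {"dx": 0,"dy": 2,"dz": 60,"rx": 0,"ry": 0,"rz": 0,"gripper": 0},
    {"dx": 0,"dy": 2,"dz": 85,"rx": 0,"ry": 0,"rz": 0,"gripper": 0},
    {"dx": 0,"dy": 2,"dz": 105,"rx": 0,"ry": 0,"rz": 0,"gripper": 0},
    {"dx": 0,"dy": 2,"dz": 110,"rx": 0,"ry": 0,"rz": 0,"gripper": 0},
    {"dx": 0,"dy": 2,"dz": 110,"rx": 0,"ry": 0,"rz": 0,"gripper": 0},
    {"dx": 0,"dy": 2,"dz": 110,"rx": 0,"ry": 0,"rz": 0,"gripper": 0},
    {"dx": 0,"dy": 2,"dz": 110,"rx": 0,"ry": 0,"rz": 0,"gripper": 0}
  ]
}}

```text
t: 2.82
eef_pos: [0.5104, -0.2356, 0.1009]
ee_rot: [-3.139, 0.001, -2.193]
force: [0.2, 1.0, 0.6]
width: 0.0877
gripper_force: 0.0
```

Run:
```python
from h import *
go(.5075,-.239,.067,-2.2)
```

```text
t 2.8167 pos [ 0.5104 -0.2356  0.1009] rpy [-3.139e+00  1.000e-03 -2.193e+00] q [-0.08  0.27 -0.39  0.   -0.91 -0.54] F [0.2 1.  0.6] w 0.0877
mm [ 4.5  0.5 33.9] rot [-0.0021  0.0008  0.0067]
```

Request:
{"op": "jog_arm", "data": {
  "targets": [
    {"dx": 3,"dy": 0,"dz": 0,"rx": 0,"ry": 0,"rz": 0,"gripper": 0},
    {"dx": 3,"dy": 0,"dz": 10,"rx": 0,"ry": 0,"rz": 0,"gripper": 0},
    {"dx": 3,"dy": 0,"dz": 20,"rx": 0,"ry": 0,"rz": 0,"gripper": 0},
    {"dx": 3,"dy": 0,"dz": 27,"rx": 0,"ry": 0,"rz": 0,"gripper": 0},
    {"dx": 3,"dy": 0,"dz": 31,"rx": 0,"ry": 0,"rz": 0,"gripper": 0},
    {"dx": 3,"dy": 0,"dz": 33,"rx": 0,"ry": 0,"rz": 0,"gripper": 0},
    {"dx": 3,"dy": 0,"dz": 33,"rx": 0,"ry": 0,"rz": 0,"gripper": 0},
    {"dx": 3,"dy": 0,"dz": 33,"rx": 0,"ry": 0,"rz": 0,"gripper": 0}
  ]
}}

```text
t: 3.48
eef_pos: [0.5076, -0.238, 0.0662]
ee_rot: [3.141, -0.0, -2.194]
force: [-0.0, -0.0, -0.2]
width: 0.0873
gripper_force: 0.0
```

Run:
```python
from h import *
w=grab('wrist','w2.png')
go(.5075,-.239,.067,-2.2)
```

```text
t 3.5333 pos [ 0.5078 -0.238   0.0665] rpy [-3.141 -0.    -2.194] q [-0.09  0.31 -0.43  0.   -0.84 -0.53] F [-0.3 -0.1  0.1] w 0.0876
mm [ 1.  -0.4 -0.5] rot [-0.0002 -0.0001  0.0063]
```

View pics/w2.png

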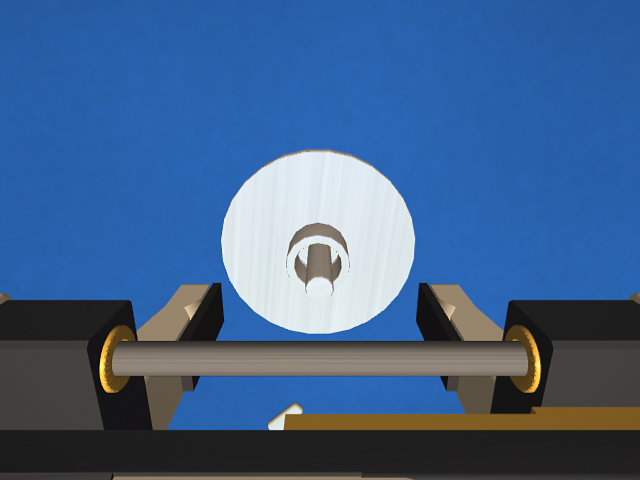

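The rod (318,288) is centred between the finger pads and the measured positions agree to about 1 mm. Closing.

Request:
{"op": "jog_arm", "data": {
  "targets": [
    {"dx": 0,"dy": 0,"dz": 0,"rx": 0,"ry": 0,"rz": 0,"gripper": 0.5},
    {"dx": 0,"dy": 0,"dz": 0,"rx": 0,"ry": 0,"rz": 0,"gripper": 0.7},
    {"dx": 0,"dy": 0,"dz": 0,"rx": 0,"ry": 0,"rz": 0,"gripper": 1},
    {"dx": 0,"dy": 0,"dz": 0,"rx": 0,"ry": 0,"rz": 0,"gripper": 1},
    {"dx": 0,"dy": 0,"dz": 0,"rx": 0,"ry": 0,"rz": 0,"gripper": 1},
    {"dx": 0,"dy": 0,"dz": 0,"rx": 0,"ry": 0,"rz": 0,"gripper": 1},
    {"dx": 0,"dy": 0,"dz": 0,"rx": 0,"ry": 0,"rz": 0,"gripper": 1},
    {"dx": 0,"dy": 0,"dz": 0,"rx": 0,"ry": 0,"rz": 0,"gripper": 1}
  ],
  "force": 40
}}

```text
t: 4.2
eef_pos: [0.5075, -0.2379, 0.0664]
ee_rot: [-3.142, 0.0, -2.194]
force: [-0.0, 0.4, -0.3]
width: 0.0399
gripper_force: 0.0
```

Request:
{"op": "jog_arm", "data": {
  "targets": [
    {"dx": 0,"dy": 0,"dz": 0,"rx": 0,"ry": 0,"rz": 0,"gripper": 1},
    {"dx": 0,"dy": 0,"dz": 0,"rx": 0,"ry": 0,"rz": 0,"gripper": 1},
    {"dx": 0,"dy": 0,"dz": 0,"rx": 0,"ry": 0,"rz": 0,"gripper": 1},
    {"dx": 0,"dy": 0,"dz": 0,"rx": 0,"ry": 0,"rz": 0,"gripper": 1},
    {"dx": 0,"dy": 0,"dz": 0,"rx": 0,"ry": 0,"rz": 0,"gripper": 1},
    {"dx": 0,"dy": 0,"dz": 0,"rx": 0,"ry": 0,"rz": 0,"gripper": 1},
    {"dx": 0,"dy": 0,"dz": 0,"rx": 0,"ry": 0,"rz": 0,"gripper": 1},
    {"dx": 0,"dy": 0,"dz": 0,"rx": 0,"ry": 0,"rz": 0,"gripper": 1}
  ]
}}

```text
t: 4.87
eef_pos: [0.5076, -0.2379, 0.0664]
ee_rot: [-3.142, -0.0, -2.194]
force: [-0.4, 0.6, 0.1]
width: 0.0006
gripper_force: 0.0
```

The jaws closed on nothing (width 0.6 mm), so the rod wasn't between them. I'll look again.

Run:
```python
from h import *
w=grab('wrist','w3.png'); g=grab('scene'); t=grab('top')
cv2.imwrite('pics/w3b.png',np.hstack([cv2.resize(w['frame'],(400,300)),cv2.resize(t['frame'][200:350,440:640],(400,300))])[:,:,::-1])
for f in (w,t,g):
  P=cloud(f)
  for lo,hi in [(.066,.075),(.01,.02)]:
    m=((P[...,2]>lo)&(P[...,2]<hi)).astype(np.uint8)
    n,l,s,c=cv2.connectedComponentsWithStats(m)
    for i in range(1,n):
        if s[i,4]>25 : q=P[l==i]; print(lo,s[i],((q.min(0)+q.max(0))/2).round(4),(q.max(0)-q.min(0)).round(4))
s=arm.get_state()
for f in(w,t):
  for z in (.044,.071):
    p=np.r_[s['eef_pos'][:2],z,1]; c=f['view']@p; print(z,c[:2]/c[2]*f['fx']+[f['cx'],f['cy']])
```

```text
0.066 [305 272  28  29 270] [ 0.5054 -0.2399  0.0694] [0.0116 0.0122 0.0069]
0.01 [  221   150   194   150 19773] [ 0.5074 -0.2411  0.015 ] [0.1197 0.1157 0.0099]
0.01 [297 245  13  23 156] [ 0.5152 -0.2396  0.0156] [0.0115 0.0109 0.0087]
0.01 [329 246  10  19  94] [ 0.5023 -0.2318  0.0155] [0.0069 0.0119 0.0087]
0.01 [319 301   2  33  66] [ 0.5341 -0.1999  0.0164] [0.0147 0.0198 0.003 ]
0.01 [291 255   5   6  26] [0.5631 0.2145 0.0151] [0.0104 0.0083 0.0067]
0.01 [382 254  26  26 138] [0.5404 0.0074 0.015 ] [0.0512 0.0517 0.0099]
0.01 [296 261  10  15  76] [0.5413 0.1996 0.0142] [0.0288 0.0184 0.0082]
0.01 [282 265   5   6  26] [0.5431 0.2331 0.0148] [0.0103 0.0084 0.0087]
0.01 [306 265   6   6  28] [0.542  0.1833 0.0148] [0.0104 0.0103 0.009 ]
0.01 [148 270   6  98 189] [0.448  0.5011 0.015 ] [0.192  0.0154 0.0099]
0.01 [310 271   6   6  27] [0.5296 0.1754 0.0145] [0.0103 0.0103 0.0086]
0.01 [293 274   6   5  26] [0.5253 0.21   0.0148] [0.0082 0.0106 0.009 ]
0.01 [161 282  11  10  51] [0.5099 0.4734 0.0136] [0.0182 0.0204 0.0072]
0.01 [294 282   6   5  26] [0.5091 0.2083 0.0141] [0
[... 571 characters left out ...]
104  0.8757 0.015 ] [0.1385 0.0238 0.0099]
0.01 [187 121  83  22 254] [0.4505 0.5045 0.015 ] [0.1923 0.0171 0.0098]
0.01 [253 134   9   7  27] [0.512  0.4752 0.013 ] [0.0189 0.0208 0.0058]
0.01 [242 159   9   8  28] [0.4755 0.4137 0.0122] [0.0193 0.0202 0.0043]
0.01 [239 164  45  12 124] [0.5052 0.3826 0.015 ] [0.1002 0.0099 0.0095]
0.01 [373 235  18  11  40] [0.7161 0.1544 0.015 ] [0.0319 0.0248 0.0097]
0.01 [   0  334   93  133 3553] [ 0.0396 -0.0012  0.015 ] [0.1611 0.2322 0.01  ]
0.01 [296 465  18  15  91] [ 0.4636 -0.2408  0.016 ] [0.0246 0.0278 0.0076]
0.044 [318.19389566 269.13872968]
0.071 [317.99333011 291.39187842]
0.044 [522.15435897 279.65719316]
0.071 [528.21392667 279.3956251 ]
```

View pics/w3b.png

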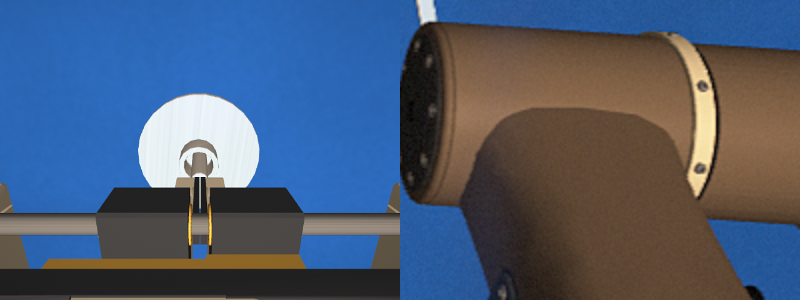

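The closed fingers at (200,185) of the left half stand in front of the rod, towards -x of the tool. I'll measure the fingers themselves in the tool frame.

Run:
```python
from h import *
w=grab('wrist'); P=cloud(w); s=arm.get_state()
A=R.from_euler('xyz',s['ee_rot']); T=(P-s['eef_pos'])@A.as_matrix()*1000
np.set_printoptions(suppress=True)
for v in range(266,400,8): print(v,[tuple(T[v,u].round(0)) for u in (296,310,318,326,340)])
```

```text
266 [(np.float64(-3.0), np.float64(-13.0), np.float64(33.0)), (np.float64(6.0), np.float64(-4.0), np.float64(13.0)), (np.float64(8.0), np.float64(-0.0), np.float64(8.0)), (np.float64(7.0), np.float64(4.0), np.float64(11.0)), (np.float64(-1.0), np.float64(12.0), np.float64(29.0))]
274 [(np.float64(-5.0), np.float64(-13.0), np.float64(26.0)), (np.float64(6.0), np.float64(-4.0), np.float64(2.0)), (np.float64(8.0), np.float64(-0.0), np.float64(-2.0)), (np.float64(7.0), np.float64(4.0), np.float64(1.0)), (np.float64(-4.0), np.float64(12.0), np.float64(25.0))]
282 [(np.float64(-9.0), np.float64(-12.0), np.float64(24.0)), (np.float64(5.0), np.float64(-4.0), np.float64(-5.0)), (np.float64(5.0), np.float64(-0.0), np.float64(-5.0)), (np.float64(5.0), np.float64(4.0), np.float64(-5.0)), (np.float64(-9.0), np.float64(12.0), np.float64(24.0))]
290 [(np.float64(12.0), np.float64(-9.0), np.float64(-28.0)), (np.float64(12.0), np.float64(-3.0), np.float64(-27.0)), (np.float64(11.0), np.float64(0.0), np.float64(-26.0)), (np.float64(11.0), np.float64(3.0), np.float64(-25.0)), (np.float64(12.0), np.floa
[... 3087 characters left out ...]
.0)), (np.float64(-3.0), np.float64(3.0), np.float64(-64.0)), (np.float64(31.0), np.float64(5.0), np.float64(-107.0))]
386 [(np.float64(29.0), np.float64(-4.0), np.float64(-107.0)), (np.float64(-6.0), np.float64(-3.0), np.float64(-65.0)), (np.float64(-6.0), np.float64(0.0), np.float64(-64.0)), (np.float64(-7.0), np.float64(3.0), np.float64(-63.0)), (np.float64(30.0), np.float64(5.0), np.float64(-108.0))]
394 [(np.float64(27.0), np.float64(-4.0), np.float64(-107.0)), (np.float64(-120.0), np.float64(-6.0), np.float64(65.0)), (np.float64(-120.0), np.float64(-0.0), np.float64(66.0)), (np.float64(-120.0), np.float64(6.0), np.float64(66.0)), (np.float64(27.0), np.float64(5.0), np.float64(-107.0))]
```

Run:
```python
from h import *
print(arm.tcp_to_tips,[a for a in dir(arm) if a[0]!='_'])
g=arm.grab_frame('wrist');P=cloud(g);s=arm.get_state()
T=(P-s['eef_pos'])@R.from_euler('xyz',s['ee_rot']).as_matrix()*1000
for u in (313,318,323): print([(v,T[v,u].round(0).tolist()) for v in range(280,292)])
# lowest finger points per thin x-slab
m=(abs(T[...,1])<25)&(T[...,0]>9.5)&(T[...,0]<14)&(T[...,2]<15); print(np.nanpercentile(T[m][:,2],[90,98,100]))
```

```text
0.022 ['Unreachable', 'get_state', 'grab_frame', 'job_done', 'tcp_to_tips']
[(280, [6.0, -2.0, -5.0]), (281, [6.0, -2.0, -5.0]), (282, [5.0, -2.0, -6.0]), (283, [11.0, -2.0, -18.0]), (284, [11.0, -2.0, -19.0]), (285, [11.0, -2.0, -20.0]), (286, [11.0, -2.0, -21.0]), (287, [11.0, -2.0, -22.0]), (288, [11.0, -2.0, -23.0]), (289, [11.0, -2.0, -24.0]), (290, [11.0, -2.0, -26.0]), (291, [12.0, -2.0, -27.0])]
[(280, [6.0, 0.0, -5.0]), (281, [6.0, 0.0, -5.0]), (282, [5.0, 0.0, -5.0]), (283, [11.0, 0.0, -18.0]), (284, [11.0, 0.0, -19.0]), (285, [11.0, 0.0, -20.0]), (286, [11.0, 0.0, -20.0]), (287, [11.0, 0.0, -22.0]), (288, [11.0, 0.0, -24.0]), (289, [11.0, 0.0, -24.0]), (290, [11.0, 0.0, -25.0]), (291, [11.0, 0.0, -26.0])]
[(280, [6.0, 2.0, -5.0]), (281, [6.0, 2.0, -5.0]), (282, [5.0, 2.0, -5.0]), (283, [11.0, 2.0, -18.0]), (284, [10.0, 2.0, -18.0]), (285, [11.0, 2.0, -21.0]), (286, [11.0, 2.0, -20.0]), (287, [11.0, 2.0, -22.0]), (288, [11.0, 2.0, -23.0]), (289, [11.0, 2.0, -24.0]), (290, [11.0, 2.0, -26.0]), (291, [11.0, 2.0, -26.0])]
[-24.06518433 -20.62185405 -17.46908537]
```

The depth shows the true fingertips about 18 mm behind the reported TCP, so about 40 mm higher than stated: tip height is roughly reported z + 18 mm. The body's edge shifts by a similar amount. I'll reopen, then go 38 mm lower and check by camera.

Request:
{"op": "jog_arm", "data": {
  "targets": [
    {"dx": 0,"dy": 0,"dz": 0,"rx": 0,"ry": 0,"rz": 0,"gripper": 0.4},
    {"dx": 0,"dy": 0,"dz": 0,"rx": 0,"ry": 0,"rz": 0,"gripper": 0.4},
    {"dx": 0,"dy": 0,"dz": 0,"rx": 0,"ry": 0,"rz": 0,"gripper": 0.4},
    {"dx": 0,"dy": 0,"dz": 0,"rx": 0,"ry": 0,"rz": 0,"gripper": 0.4},
    {"dx": 0,"dy": 0,"dz": 0,"rx": 0,"ry": 0,"rz": 0,"gripper": 0.4},
    {"dx": 0,"dy": 0,"dz": 0,"rx": 0,"ry": 0,"rz": 0,"gripper": 0.4},
    {"dx": 0,"dy": 0,"dz": 0,"rx": 0,"ry": 0,"rz": 0,"gripper": 0.4},
    {"dx": 0,"dy": 0,"dz": 0,"rx": 0,"ry": 0,"rz": 0,"gripper": 0.4}
  ]
}}

```text
t: 5.78
eef_pos: [0.5076, -0.2379, 0.0664]
ee_rot: [-3.142, 0.0, -2.194]
force: [0.5, 0.9, -0.5]
width: 0.048
gripper_force: 0.0
```

Request:
{"op": "jog_arm", "data": {
  "targets": [
    {"dx": 0,"dy": 0,"dz": 4,"rx": 0,"ry": 0,"rz": 0,"gripper": 0.4},
    {"dx": 0,"dy": 0,"dz": 10,"rx": 0,"ry": 0,"rz": 0,"gripper": 0.4},
    {"dx": 0,"dy": 0,"dz": 17,"rx": 0,"ry": 0,"rz": 0,"gripper": 0.4},
    {"dx": 0,"dy": 0,"dz": 24,"rx": 0,"ry": 0,"rz": 0,"gripper": 0.4},
    {"dx": 0,"dy": 0,"dz": 30,"rx": 0,"ry": 0,"rz": 0,"gripper": 0.4},
    {"dx": 0,"dy": 0,"dz": 34,"rx": 0,"ry": 0,"rz": 0,"gripper": 0.4},
    {"dx": 0,"dy": 0,"dz": 36,"rx": 0,"ry": 0,"rz": 0,"gripper": 0.4},
    {"dx": 0,"dy": 0,"dz": 36,"rx": 0,"ry": 0,"rz": 0,"gripper": 0.4}
  ]
}}

```text
t: 6.45
eef_pos: [0.5072, -0.2379, 0.0296]
ee_rot: [3.141, -0.001, -2.194]
force: [0.7, 0.8, -0.0]
width: 0.0525
gripper_force: 0.0
```

Run:
```python
from h import *
w=grab('wrist','w4.png'); go(.5075,-.239,.027,-2.194)
```

```text
t 6.5 pos [ 0.5075 -0.2379  0.0301] rpy [ 3.141 -0.    -2.194] q [-0.09  0.35 -0.46  0.   -0.76 -0.53] F [0.6 0.  0.1] w 0.0526
mm [ 0.8 -0.7  3.1] rot [ 0.0004 -0.0003  0.0002]
```

View pics/w4.png

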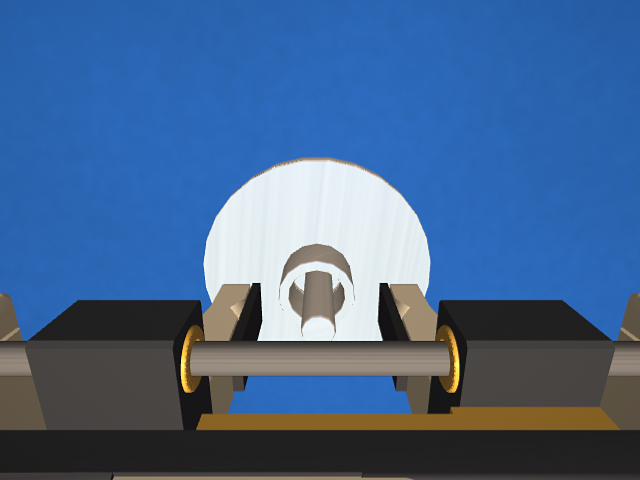

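The rod end (318,330) is now between the black pads and the collar (317,280) is below the tips. Closing.

Request:
{"op": "jog_arm", "data": {
  "targets": [
    {"dx": 0,"dy": 0,"dz": 1,"rx": 0,"ry": 0,"rz": 0,"gripper": 1},
    {"dx": 0,"dy": 0,"dz": 1,"rx": 0,"ry": 0,"rz": 0,"gripper": 1},
    {"dx": 0,"dy": 0,"dz": 1,"rx": 0,"ry": 0,"rz": 0,"gripper": 1},
    {"dx": 0,"dy": 0,"dz": 1,"rx": 0,"ry": 0,"rz": 0,"gripper": 1},
    {"dx": 0,"dy": 0,"dz": 1,"rx": 0,"ry": 0,"rz": 0,"gripper": 1},
    {"dx": 0,"dy": 0,"dz": 1,"rx": 0,"ry": 0,"rz": 0,"gripper": 1},
    {"dx": 0,"dy": 0,"dz": 1,"rx": 0,"ry": 0,"rz": 0,"gripper": 1},
    {"dx": 0,"dy": 0,"dz": 1,"rx": 0,"ry": 0,"rz": 0,"gripper": 1}
  ],
  "force": 40
}}

```text
t: 7.17
eef_pos: [0.5077, -0.2379, 0.0294]
ee_rot: [-3.141, 0.0, -2.194]
force: [0.1, -0.6, -0.2]
width: 0.0131
gripper_force: 40.0
```

Request:
{"op": "jog_arm", "data": {
  "targets": [
    {"dx": 0,"dy": 0,"dz": -3,"rx": 0,"ry": 0,"rz": 0,"gripper": 1},
    {"dx": 0,"dy": 0,"dz": -10,"rx": 0,"ry": 0,"rz": 0,"gripper": 1},
    {"dx": 0,"dy": 0,"dz": -25,"rx": 0,"ry": 0,"rz": 0,"gripper": 1},
    {"dx": 0,"dy": 0,"dz": -45,"rx": 0,"ry": 0,"rz": 0,"gripper": 1},
    {"dx": 0,"dy": 0,"dz": -70,"rx": 0,"ry": 0,"rz": 0,"gripper": 1},
    {"dx": 0,"dy": 0,"dz": -90,"rx": 0,"ry": 0,"rz": 0,"gripper": 1},
    {"dx": 0,"dy": 0,"dz": -105,"rx": 0,"ry": 0,"rz": 0,"gripper": 1},
    {"dx": 0,"dy": 0,"dz": -112,"rx": 0,"ry": 0,"rz": 0,"gripper": 1}
  ]
}}

```text
t: 7.83
eef_pos: [0.5085, -0.2381, 0.1442]
ee_rot: [-3.139, 0.001, -2.194]
force: [0.6, 0.6, -2.7]
width: 0.0131
gripper_force: 40.0
```

Run:
```python
from h import *
w=grab('wrist','w5.png'); go(.538,.2,.14,-2.194)
P=cloud(w);s=arm.get_state()
T=(P-s['eef_pos'])@R.from_euler('xyz',s['ee_rot']).as_matrix()*1000
m=(np.hypot(T[...,0],T[...,1])<64)&(T[...,2]>40)&(T[...,2]<75)&(np.hypot(T[...,0],T[...,1])>25)
q=T[m]; print(len(q),q.min(0),q.max(0)); n=np.linalg.lstsq(np.c_[q[:,:2],np.ones(len(q))],q[:,2],rcond=None)[0]; print(n)
```

```text
t 7.8833 pos [ 0.5086 -0.2382  0.1443] rpy [-3.138e+00  2.000e-03 -2.194e+00] q [-0.09  0.22 -0.34  0.   -1.01 -0.53] F [ 0.8 -0.1 -1.2] w 0.0129
mm [-373.1  231.7    4.1] rot [-0.0035  0.0015  0.0005]Traceback (most recent call last):
  File "<stdin>", line 6, in <module>
    return umr_minimum(a, axis, None, out, keepdims, initial, where)
ValueError: zero-size array to reduction operation minimum which has no identity
```

View pics/w5.png

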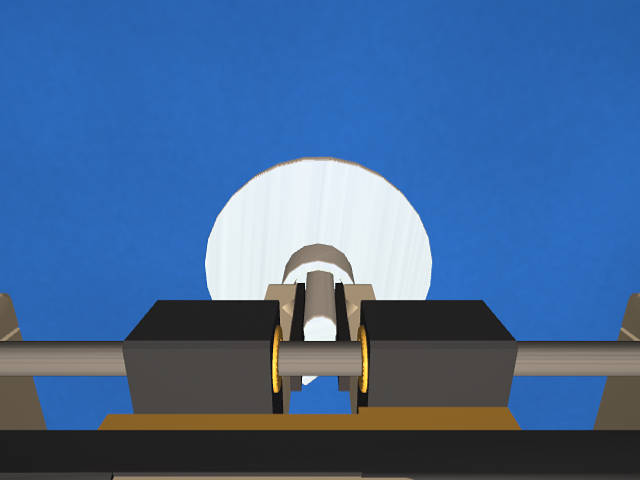

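Both lids hang level from the rod, gripped between the pads at (320,320); the collar is at (318,262). Carrying to the tin, with a smooth ramp.

Request:
{"op": "jog_arm", "data": {
  "targets": [
    {"dx": -6,"dy": 4,"dz": 0,"rx": 0,"ry": 0,"rz": 0,"gripper": 1},
    {"dx": -20,"dy": 12,"dz": 0,"rx": 0,"ry": 0,"rz": 0,"gripper": 1},
    {"dx": -40,"dy": 25,"dz": 0,"rx": 0,"ry": 0,"rz": 0,"gripper": 1},
    {"dx": -64,"dy": 40,"dz": 0,"rx": 0,"ry": 0,"rz": 0,"gripper": 1},
    {"dx": -90,"dy": 56,"dz": 0,"rx": 0,"ry": 0,"rz": 0,"gripper": 1},
    {"dx": -117,"dy": 73,"dz": 0,"rx": 0,"ry": 0,"rz": 0,"gripper": 1},
    {"dx": -144,"dy": 89,"dz": 0,"rx": 0,"ry": 0,"rz": 0,"gripper": 1},
    {"dx": -171,"dy": 106,"dz": 0,"rx": 0,"ry": 0,"rz": 0,"gripper": 1}
  ]
}}

```text
t: 8.55
eef_pos: [0.52, -0.0355, 0.1398]
ee_rot: [3.14, -0.002, -2.194]
force: [0.9, 0.4, -1.7]
width: 0.0126
gripper_force: 40.0
```

Request:
{"op": "jog_arm", "data": {
  "targets": [
    {"dx": -27,"dy": 17,"dz": 0,"rx": 0,"ry": 0,"rz": 0,"gripper": 1},
    {"dx": -54,"dy": 34,"dz": 0,"rx": 0,"ry": 0,"rz": 0,"gripper": 1},
    {"dx": -81,"dy": 50,"dz": 0,"rx": 0,"ry": 0,"rz": 0,"gripper": 1},
    {"dx": -108,"dy": 67,"dz": 0,"rx": 0,"ry": 0,"rz": 0,"gripper": 1},
    {"dx": -135,"dy": 84,"dz": 0,"rx": 0,"ry": 0,"rz": 0,"gripper": 1},
    {"dx": -160,"dy": 99,"dz": 0,"rx": 0,"ry": 0,"rz": 0,"gripper": 1},
    {"dx": -182,"dy": 113,"dz": 0,"rx": 0,"ry": 0,"rz": 0,"gripper": 1},
    {"dx": -196,"dy": 122,"dz": 0,"rx": 0,"ry": 0,"rz": 0,"gripper": 1}
  ]
}}

```text
t: 9.22
eef_pos: [0.5355, 0.1955, 0.1396]
ee_rot: [3.141, -0.002, -2.193]
force: [0.6, -0.9, -3.0]
width: 0.0129
gripper_force: 40.0
```

Request:
{"op": "jog_arm", "data": {
  "targets": [
    {"dx": -5,"dy": 3,"dz": 0,"rx": 0,"ry": 0,"rz": 0,"gripper": 1},
    {"dx": -7,"dy": 4,"dz": 0,"rx": 0,"ry": 0,"rz": 0,"gripper": 1},
    {"dx": -7,"dy": 4,"dz": 0,"rx": 0,"ry": 0,"rz": 0,"gripper": 1},
    {"dx": -7,"dy": 4,"dz": 0,"rx": 0,"ry": 0,"rz": 0,"gripper": 1},
    {"dx": -7,"dy": 4,"dz": 0,"rx": 0,"ry": 0,"rz": 0,"gripper": 1},
    {"dx": -7,"dy": 4,"dz": 0,"rx": 0,"ry": 0,"rz": 0,"gripper": 1},
    {"dx": -7,"dy": 4,"dz": 0,"rx": 0,"ry": 0,"rz": 0,"gripper": 1},
    {"dx": -7,"dy": 4,"dz": 0,"rx": 0,"ry": 0,"rz": 0,"gripper": 1}
  ]
}}

```text
t: 9.88
eef_pos: [0.5374, 0.2007, 0.1415]
ee_rot: [-3.142, 0.0, -2.195]
force: [0.7, -0.0, -2.6]
width: 0.0127
gripper_force: 40.0
```

Run:
```python
from h import *
from scipy.optimize import least_squares
def circ(q): return least_squares(lambda p:np.hypot(q[:,0]-p[0],q[:,1]-p[1])-p[2],[.54,.2,.05],loss='soft_l1',f_scale=.001).x
# tin from the first pictures: rim by depth, and outline by ray onto rim plane
t=arm.grab_frame('top'); w=grab('wrist'); g=grab('scene','s6.png')
for n,f in(('top',t),('wrist',w),('scene',g)):
    P=cloud(f); m=(abs(P[...,2]-.059)<.003)&(np.hypot(P[...,0]-.54,P[...,1]-.2)<.07)
    if m.sum()>30: print(n,'rim',m.sum(),circ(P[m]).round(4))
    for lo,hi,nm in[(.122,.135,'plate')]:
        m=(P[...,2]>lo)&(P[...,2]<hi)&(np.hypot(P[...,0]-.54,P[...,1]-.2)<.08)
        if m.sum()>100: q=P[m]; print(n,nm,m.sum(),(q.min(0)).round(4),q.max(0).round(4),np.median(q[:,2]).round(4))
im=cv2.imread('pics/top.png'); 
p=[]
hsv=cv2.cvtColor(im,cv2.COLOR_BGR2HSV); mk=(hsv[...,1]<120).astype(np.uint8); mk[:, :250]=0; mk[:230]=0; mk[:,350:]=0; mk[310:]=0
c=max(cv2.findContours(mk,cv2.RETR_EXTERNAL,cv2.CHAIN_APPROX_NONE)[0],key=cv2.contourArea)[:,0]
pts=np.array([ray(t,u,v,.06) for u,v in c]); print('outline top',circ(pts).round(4))
im=cv2.imread('pics/scene.png');
go(.5375,.2015,.14,-2.194)
```

```text
top plate 426 [0.4793 0.1387 0.1238] [0.5585 0.2043 0.1316] 0.1274
wrist plate 22976 [0.477  0.1398 0.122 ] [0.5921 0.2451 0.1349] 0.1288
scene rim 108 [0.5401 0.2029 0.0485]
scene plate 1828 [0.4812 0.1392 0.1221] [0.5977 0.2461 0.135 ] 0.1273
outline top [0.5377 0.2022 0.0493]
t 10.0333 pos [0.5374 0.201  0.1415] rpy [-3.142  0.    -2.194] q [ 0.7   0.25 -0.31 -0.   -1.01 -1.32] F [-0.7 -0.4 -2.6] w 0.013
mm [-0.5  0.2  1.5] rot [-0.      0.0002 -0.0001]
```

View pics/s6.png

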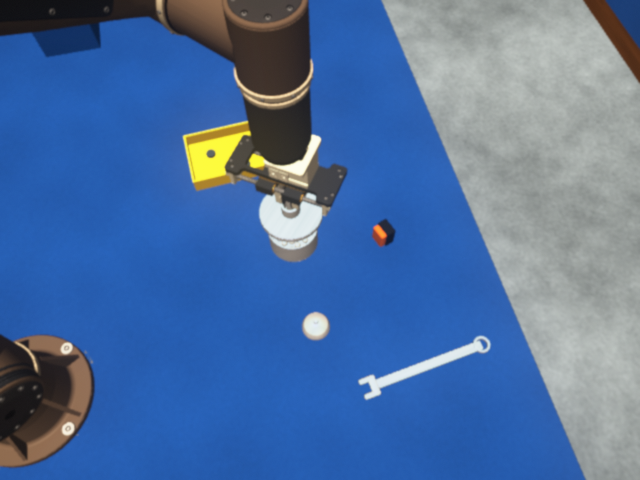

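The lids hang over the tin: plate at (290,213), with the tin's wall below it at (293,245). The bell, wrench, light and tray are untouched. Next, a check of lid centre against tin centre within the same camera.

Run:
```python
from h import *
from scipy.optimize import least_squares
def circ(q,r): return least_squares(lambda p:np.hypot(q[:,0]-p[0],q[:,1]-p[1])-r,[.54,.2],loss='soft_l1',f_scale=.001).x
for n in('scene','wrist'):
    f=arm.grab_frame(n); P=cloud(f)
    m=((abs(P[...,2]-.1275)<.005)&(np.hypot(P[...,0]-.54,P[...,1]-.2)<.08)).astype(np.uint8)
    k,l,s,_=cv2.connectedComponentsWithStats(m); m=(l==1+s[1:,4].argmax()).astype(np.uint8)
    hull=cv2.convexHull(max(cv2.findContours(m,0,cv2.CHAIN_APPROX_NONE)[0],key=cv2.contourArea))[:,0]
    q=np.array([P[v,u] for u,v in hull]); c=circ(q,.0595); res=np.hypot(q[:,0]-c[0],q[:,1]-c[1])-.0595
    q=q[abs(res)<.003]; c=circ(q,.0595); print(n,len(q),c.round(4))
# tin outline in the first scene picture
im=cv2.imread('pics/scene.png'); f=arm.grab_frame('scene')
hsv=cv2.cvtColor(im,cv2.COLOR_BGR2HSV); mk=(hsv[...,1]<120).astype(np.uint8); b=np.zeros_like(mk); b[195:270,255:330]=1
c=max(cv2.findContours(mk*b,0,cv2.CHAIN_APPROX_NONE)[0],key=cv2.contourArea)[:,0]
c=c[c[:,1]<225]; q=np.array([ray(f,u,v,.06) for u,v in c]); print('tin rim scene',len(q),circ(q,.05).round(4))
print(arm.get_state()['eef_pos'])
```

```text
scene 20 [0.5402 0.1994]
wrist 40 [0.5364 0.1996]
tin rim scene 62 [0.5393 0.2022]
[0.53734561 0.20115417 0.14136862]
```

Request:
{"op": "jog_arm", "data": {
  "targets": [
    {"dx": -2,"dy": 1,"dz": 5,"rx": 0,"ry": 0,"rz": 0,"gripper": 1},
    {"dx": -2,"dy": 1,"dz": 15,"rx": 0,"ry": 0,"rz": 0,"gripper": 1},
    {"dx": -2,"dy": 1,"dz": 26,"rx": 0,"ry": 0,"rz": 0,"gripper": 1},
    {"dx": -2,"dy": 1,"dz": 36,"rx": 0,"ry": 0,"rz": 0,"gripper": 1},
    {"dx": -2,"dy": 1,"dz": 43,"rx": 0,"ry": 0,"rz": 0,"gripper": 1},
    {"dx": -2,"dy": 1,"dz": 47,"rx": 0,"ry": 0,"rz": 0,"gripper": 1},
    {"dx": -2,"dy": 1,"dz": 48,"rx": 0,"ry": 0,"rz": 0,"gripper": 1},
    {"dx": -2,"dy": 1,"dz": 48,"rx": 0,"ry": 0,"rz": 0,"gripper": 1}
  ]
}}

```text
t: 10.85
eef_pos: [0.5376, 0.2033, 0.0929]
ee_rot: [3.141, -0.001, -2.194]
force: [0.5, 0.3, -2.9]
width: 0.0129
gripper_force: 40.0
```

Request:
{"op": "jog_arm", "data": {
  "targets": [
    {"dx": 0,"dy": 0,"dz": 1,"rx": 0,"ry": 0,"rz": 0,"gripper": 1},
    {"dx": 0,"dy": 0,"dz": 2,"rx": 0,"ry": 0,"rz": 0,"gripper": 1},
    {"dx": 0,"dy": 0,"dz": 3,"rx": 0,"ry": 0,"rz": 0,"gripper": 1},
    {"dx": 0,"dy": 0,"dz": 4,"rx": 0,"ry": 0,"rz": 0,"gripper": 1},
    {"dx": 0,"dy": 0,"dz": 5,"rx": 0,"ry": 0,"rz": 0,"gripper": 1},
    {"dx": 0,"dy": 0,"dz": 6,"rx": 0,"ry": 0,"rz": 0,"gripper": 1},
    {"dx": 0,"dy": 0,"dz": 7,"rx": 0,"ry": 0,"rz": 0,"gripper": 1},
    {"dx": 0,"dy": 0,"dz": 7,"rx": 0,"ry": 0,"rz": 0,"gripper": 1}
  ]
}}

```text
t: 11.52
eef_pos: [0.5376, 0.2033, 0.0861]
ee_rot: [3.141, -0.0, -2.194]
force: [0.2, 0.3, -3.1]
width: 0.0131
gripper_force: 40.0
```

Request:
{"op": "jog_arm", "data": {
  "targets": [
    {"dx": 0,"dy": 0,"dz": 0.6,"rx": 0,"ry": 0,"rz": 0,"gripper": 1},
    {"dx": 0,"dy": 0,"dz": 1.2,"rx": 0,"ry": 0,"rz": 0,"gripper": 1},
    {"dx": 0,"dy": 0,"dz": 1.8,"rx": 0,"ry": 0,"rz": 0,"gripper": 1},
    {"dx": 0,"dy": 0,"dz": 2.4,"rx": 0,"ry": 0,"rz": 0,"gripper": 1},
    {"dx": 0,"dy": 0,"dz": 3,"rx": 0,"ry": 0,"rz": 0,"gripper": 1},
    {"dx": 0,"dy": 0,"dz": 3.5,"rx": 0,"ry": 0,"rz": 0,"gripper": 1},
    {"dx": 0,"dy": 0,"dz": 4,"rx": 0,"ry": 0,"rz": 0,"gripper": 1},
    {"dx": 0,"dy": 0,"dz": 4,"rx": 0,"ry": 0,"rz": 0,"gripper": 1}
  ]
}}

```text
t: 12.18
eef_pos: [0.5377, 0.2034, 0.0822]
ee_rot: [3.142, -0.0, -2.194]
force: [0.4, -0.9, -2.9]
width: 0.0128
gripper_force: 40.0
```

Request:
{"op": "jog_arm", "data": {
  "targets": [
    {"dx": 0,"dy": 0,"dz": 0.3,"rx": 0,"ry": 0,"rz": 0,"gripper": 1},
    {"dx": 0,"dy": 0,"dz": 0.6,"rx": 0,"ry": 0,"rz": 0,"gripper": 1},
    {"dx": 0,"dy": 0,"dz": 0.9,"rx": 0,"ry": 0,"rz": 0,"gripper": 1},
    {"dx": 0,"dy": 0,"dz": 1.2,"rx": 0,"ry": 0,"rz": 0,"gripper": 1},
    {"dx": 0,"dy": 0,"dz": 1.4,"rx": 0,"ry": 0,"rz": 0,"gripper": 1},
    {"dx": 0,"dy": 0,"dz": 1.5,"rx": 0,"ry": 0,"rz": 0,"gripper": 1},
    {"dx": 0,"dy": 0,"dz": 1.5,"rx": 0,"ry": 0,"rz": 0,"gripper": 1},
    {"dx": 0,"dy": 0,"dz": 1.5,"rx": 0,"ry": 0,"rz": 0,"gripper": 1}
  ]
}}

```text
t: 12.85
eef_pos: [0.5377, 0.2034, 0.0814]
ee_rot: [-3.141, 0.0, -2.194]
force: [-3.1, -0.6, 5.6]
width: 0.013
gripper_force: 40.0
```

Contact came at the expected height (0.0294+0.052=0.0814), so the lid is home. Releasing.

Request:
{"op": "jog_arm", "data": {
  "targets": [
    {"dx": 0,"dy": 0,"dz": -0.5,"rx": 0,"ry": 0,"rz": 0,"gripper": 1},
    {"dx": 0,"dy": 0,"dz": -0.5,"rx": 0,"ry": 0,"rz": 0,"gripper": 0.75},
    {"dx": 0,"dy": 0,"dz": -0.5,"rx": 0,"ry": 0,"rz": 0,"gripper": 0.3},
    {"dx": 0,"dy": 0,"dz": -0.5,"rx": 0,"ry": 0,"rz": 0,"gripper": 0.3},
    {"dx": 0,"dy": 0,"dz": -0.5,"rx": 0,"ry": 0,"rz": 0,"gripper": 0.3},
    {"dx": 0,"dy": 0,"dz": -0.5,"rx": 0,"ry": 0,"rz": 0,"gripper": 0.3},
    {"dx": 0,"dy": 0,"dz": -0.5,"rx": 0,"ry": 0,"rz": 0,"gripper": 0.3},
    {"dx": 0,"dy": 0,"dz": -0.5,"rx": 0,"ry": 0,"rz": 0,"gripper": 0.3}
  ]
}}

```text
t: 13.52
eef_pos: [0.5378, 0.2034, 0.0814]
ee_rot: [-3.142, 0.0, -2.194]
force: [0.2, -0.4, 0.2]
width: 0.0541
gripper_force: 0.0
```

Run:
```python
from h import *
w=grab('wrist','w7.png'); go(.5377,.2034,.0814,-2.194)
P=cloud(w); r=np.hypot(P[...,0]-.5377,P[...,1]-.2034)
m=(r>.025)&(r<.058)&(abs(P[...,2]-.068)<.008); q=P[m]
print('plate top (want .068)',m.sum(),np.median(q[:,2]),'slope',np.linalg.lstsq(np.c_[q[:,:2]-q[:,:2].mean(0),np.ones(len(q))],q[:,2],rcond=None)[0])
for lo,hi in[(.117,.129),(.088,.098)]:
    m=((P[...,2]>lo)&(P[...,2]<hi)&(r<.022)).astype(np.uint8); q=P[m>0]; print(lo,m.sum(),((q.min(0)+q.max(0))/2).round(4),(q.max(0)-q.min(0)).round(4))
```

```text
t 13.5667 pos [0.5378 0.2034 0.0814] rpy [-3.142  0.    -2.194] q [ 0.7   0.31 -0.38  0.   -0.88 -1.32] F [0.3 0.8 0.1] w 0.0575
mm [ 0.1  0.  -0. ] rot [-0.0001  0.0001  0.0002]
plate top (want .068) 20632 0.06871969257802277 slope [-0.00045704 -0.00104218  0.06871674]
0.117 957 [0.5359 0.2023 0.1211] [0.0133 0.0136 0.0083]
0.088 2233 [0.5369 0.2022 0.093 ] [0.0356 0.0356 0.0099]
```

View pics/w7.png

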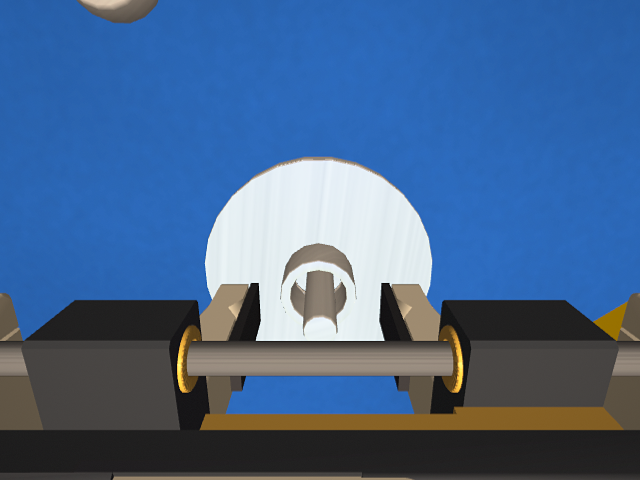

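The lid is level and home (plate top 0.0687, slope ≈0). The collar (318,275) and rod (320,320) are centred between the open fingers. Going down onto the collar.

Request:
{"op": "jog_arm", "data": {
  "targets": [
    {"dx": 1,"dy": 0,"dz": 3,"rx": 0,"ry": 0,"rz": 0,"gripper": 0.3},
    {"dx": 1,"dy": 0,"dz": 8,"rx": 0,"ry": 0,"rz": 0,"gripper": 0.3},
    {"dx": 1,"dy": 0,"dz": 13,"rx": 0,"ry": 0,"rz": 0,"gripper": 0.3},
    {"dx": 1,"dy": 0,"dz": 18,"rx": 0,"ry": 0,"rz": 0,"gripper": 0.3},
    {"dx": 1,"dy": 0,"dz": 21,"rx": 0,"ry": 0,"rz": 0,"gripper": 0.3},
    {"dx": 1,"dy": 0,"dz": 23,"rx": 0,"ry": 0,"rz": 0,"gripper": 0.3},
    {"dx": 1,"dy": 0,"dz": 24,"rx": 0,"ry": 0,"rz": 0,"gripper": 0.3},
    {"dx": 1,"dy": 0,"dz": 24,"rx": 0,"ry": 0,"rz": 0,"gripper": 0.3}
  ]
}}

```text
t: 14.23
eef_pos: [0.537, 0.2025, 0.057]
ee_rot: [3.141, -0.001, -2.194]
force: [0.2, -0.6, -0.1]
width: 0.0612
gripper_force: 0.0
```

Run:
```python
from h import *
w=grab('wrist','w8.png'); go(.5377,.2034,.057,-2.194)
```

```text
t 14.2833 pos [0.5372 0.2026 0.0573] rpy [-3.142 -0.    -2.194] q [ 0.7   0.34 -0.4   0.   -0.83 -1.32] F [ 0.2 -0.4 -0.4] w 0.0614
mm [-1.   0.   0.3] rot [-0.     -0.0001  0.0003]
```

View pics/w8.png

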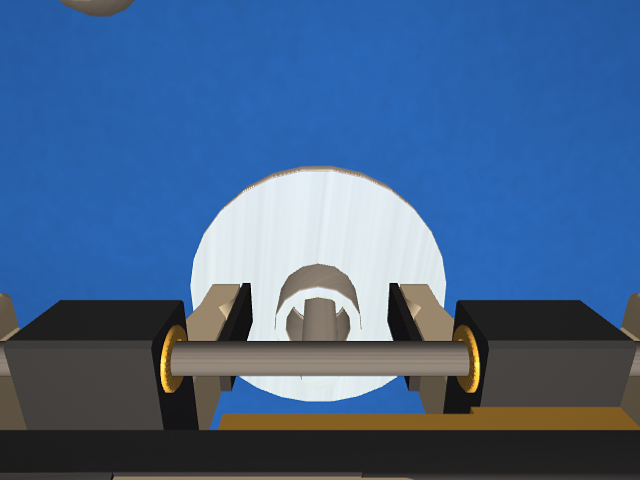

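The collar (318,310) is between the pads with about 12 mm clearance each side, and there is no contact force. Closing on it.

Request:
{"op": "jog_arm", "data": {
  "targets": [
    {"dx": 0,"dy": 0,"dz": 0,"rx": 0,"ry": 0,"rz": 0,"gripper": 1},
    {"dx": 0,"dy": 0,"dz": 0,"rx": 0,"ry": 0,"rz": 0,"gripper": 1},
    {"dx": 0,"dy": 0,"dz": 0,"rx": 0,"ry": 0,"rz": 0,"gripper": 1},
    {"dx": 0,"dy": 0,"dz": 0,"rx": 0,"ry": 0,"rz": 0,"gripper": 1},
    {"dx": 0,"dy": 0,"dz": 0,"rx": 0,"ry": 0,"rz": 0,"gripper": 1},
    {"dx": 0,"dy": 0,"dz": 0,"rx": 0,"ry": 0,"rz": 0,"gripper": 1},
    {"dx": 0,"dy": 0,"dz": 0,"rx": 0,"ry": 0,"rz": 0,"gripper": 1},
    {"dx": 0,"dy": 0,"dz": 0,"rx": 0,"ry": 0,"rz": 0,"gripper": 1}
  ],
  "force": 25
}}

```text
t: 14.95
eef_pos: [0.5372, 0.2026, 0.0575]
ee_rot: [-3.141, 0.0, -2.194]
force: [-0.3, -0.4, 1.8]
width: 0.0348
gripper_force: 25.0
```

Request:
{"op": "jog_arm", "data": {
  "targets": [
    {"dx": 0,"dy": 0,"dz": -1,"rx": 0,"ry": 0,"rz": 0,"gripper": 1},
    {"dx": 0,"dy": 0,"dz": -3,"rx": 0,"ry": 0,"rz": 0,"gripper": 1},
    {"dx": 0,"dy": 0,"dz": -6,"rx": 0,"ry": 0,"rz": 0,"gripper": 1},
    {"dx": 0,"dy": 0,"dz": -11,"rx": 0,"ry": 0,"rz": 0,"gripper": 1},
    {"dx": 0,"dy": 0,"dz": -17,"rx": 0,"ry": 0,"rz": 0,"gripper": 1},
    {"dx": 0,"dy": 0,"dz": -24,"rx": 0,"ry": 0,"rz": 0,"gripper": 1},
    {"dx": 0,"dy": 0,"dz": -32,"rx": 0,"ry": 0,"rz": 0,"gripper": 1},
    {"dx": 0,"dy": 0,"dz": -40,"rx": 0,"ry": 0,"rz": 0,"gripper": 1}
  ]
}}

```text
t: 15.62
eef_pos: [0.5372, 0.2026, 0.0984]
ee_rot: [-3.141, 0.0, -2.194]
force: [-0.1, 0.2, -1.0]
width: 0.0349
gripper_force: 25.0
```

Request:
{"op": "jog_arm", "data": {
  "targets": [
    {"dx": 0,"dy": 0,"dz": -9,"rx": 0,"ry": 0,"rz": 0,"gripper": 1},
    {"dx": 0,"dy": 0,"dz": -19,"rx": 0,"ry": 0,"rz": 0,"gripper": 1},
    {"dx": 0,"dy": 0,"dz": -30,"rx": 0,"ry": 0,"rz": 0,"gripper": 1},
    {"dx": 0,"dy": 0,"dz": -41,"rx": 0,"ry": 0,"rz": 0,"gripper": 1},
    {"dx": 0,"dy": 0,"dz": -51,"rx": 0,"ry": 0,"rz": 0,"gripper": 1},
    {"dx": 0,"dy": 0,"dz": -60,"rx": 0,"ry": 0,"rz": 0,"gripper": 1},
    {"dx": 0,"dy": 0,"dz": -67,"rx": 0,"ry": 0,"rz": 0,"gripper": 1},
    {"dx": 0,"dy": 0,"dz": -70,"rx": 0,"ry": 0,"rz": 0,"gripper": 1}
  ]
}}

```text
t: 16.28
eef_pos: [0.5376, 0.2029, 0.1688]
ee_rot: [-3.141, 0.001, -2.194]
force: [0.1, 0.2, -1.5]
width: 0.0349
gripper_force: 25.0
```

Request:
{"op": "jog_arm", "data": {
  "targets": [
    {"dx": 0,"dy": 0,"dz": 0,"rx": 0,"ry": 0,"rz": 0,"gripper": 1},
    {"dx": 0,"dy": 0,"dz": 0,"rx": 0,"ry": 0,"rz": 0,"gripper": 1},
    {"dx": 0,"dy": 0,"dz": 0,"rx": 0,"ry": 0,"rz": 0,"gripper": 1},
    {"dx": 0,"dy": 0,"dz": 0,"rx": 0,"ry": 0,"rz": 0,"gripper": 1},
    {"dx": 0,"dy": 0,"dz": 0,"rx": 0,"ry": 0,"rz": 0,"gripper": 1},
    {"dx": 0,"dy": 0,"dz": 0,"rx": 0,"ry": 0,"rz": 0,"gripper": 1},
    {"dx": 0,"dy": 0,"dz": 0,"rx": 0,"ry": 0,"rz": 0,"gripper": 1},
    {"dx": 0,"dy": 0,"dz": 0,"rx": 0,"ry": 0,"rz": 0,"gripper": 1}
  ]
}}

```text
t: 16.95
eef_pos: [0.5371, 0.2025, 0.1672]
ee_rot: [3.142, -0.0, -2.194]
force: [-0.0, -0.0, -0.8]
width: 0.0348
gripper_force: 25.0
```

Run:
```python
from h import *
go(.5372,.2026,.167,-2.194); print(abs(arm.get_state()['qd']).max())
for n in('wrist','scene'):
    f=grab(n); P=cloud(f); r=np.hypot(P[...,0]-.5375,P[...,1]-.2026)
    for lo,hi,a,b,nm in[(.165,.192,.025,.058,'outer plate'),(.05,.08,.0,.055,'inner flange/tin rim'),(.08,.126,0,.012,'knob')]:
        m=(P[...,2]>lo)&(P[...,2]<hi)&(r>a)&(r<b); q=P[m]
        if len(q)>20: print(n,nm,len(q),np.percentile(q[:,2],[2,50,98]).round(4),np.linalg.lstsq(np.c_[q[:,:2],np.ones(len(q))],q[:,2],rcond=None)[0][:2].round(3),q[:,:2].mean(0).round(3))
```

```text
t 16.95 pos [0.5371 0.2025 0.1672] rpy [ 3.142 -0.    -2.194] q [ 0.7   0.23 -0.28 -0.   -1.07 -1.32] F [-0.  -0.  -0.8] w 0.0348
mm [-0.1 -0.1  0.2] rot [ 0.0001 -0.0002  0.0002]
0.0019133002124814263
wrist outer plate 21811 [0.1772 0.1784 0.1798] [-0. -0.] [0.524 0.184]
wrist inner flange/tin rim 690 [0.0625 0.0647 0.0663] [0.02 0.03] [0.509 0.165]
scene outer plate 1388 [0.171  0.1769 0.1805] [0.011 0.008] [0.527 0.182]
scene inner flange/tin rim 1100 [0.0525 0.0631 0.067 ] [0.003 0.029] [0.538 0.181]
```

Run:
```python
from h import *
for n in('wrist','scene','top'):
    f=grab(n); P=cloud(f); r=np.hypot(P[...,0]-.5375,P[...,1]-.2026)
    m=((P[...,2]>.0605)&(P[...,2]<.068)&(r<.06)).astype(np.uint8); m=cv2.erode(m,np.ones((3,3),np.uint8))>0; q=P[m]
    if len(q)>30:
        p=np.linalg.lstsq(np.c_[q[:,:2]-[.5375,.2026],np.ones(len(q))],q[:,2],rcond=None)[0]
        print(n,len(q),p.round(4),'xy range',q.min(0).round(3),q.max(0).round(3),'rms',np.std(q[:,2]).round(4))
```

```text
wrist 459 [0.0054 0.0106 0.0653] xy range [0.489 0.152 0.063] [0.536 0.185 0.067] rms 0.0007
scene 494 [-0.0051 -0.0078  0.0634] xy range [0.491 0.151 0.061] [0.589 0.216 0.068] rms 0.0015
```

The inner flange is level at about 0.064, so the inner lid is home. The outer lid is held level, its rim at about 0.164 against the knob top at 0.123. Handing in.

```bash
python3 -c "
from station import arm
print(arm.job_done())"
```

```text
the job is handed in; nothing more can be done
None
```

The job is handed in: the inner lid is seated level in the tin, and the gripper holds the outer lid level and still, its rim about 40 mm above the knob top. It took about 17 s of the 48 s, and one early close on the knob missed and was redone.

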